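Slide the gluing weights off the board into the parts box

TASK

The glue has set, so put the two cast weights away: first slide the grey parts box until its low front sits snug and square against the edge of the raised plywood board, then slide each weight along the board and tip it over that edge into the box. Do not lift the weights; both must end lying flat on the bottom of the box, either way up, not left standing on edge. Leave the glue bottle and the two taped wooden blocks standing where they are.

Things in the scene. Friction and masses are not known exactly. Their poses are not given: they have to be found in the camera images.
- board: Raised gluing board fixed to the worktop: plywood, 300 mm (its x) by 240 mm (its y), top surface 48 mm above the worktop, no rim. Origin at the centre of its underside, on the worktop; z up. Its +y side is the edge that the box belongs against.
- board_edge (a point): Middle of the top of the board's +y edge (120 mm along +y from the board's centre, 48 mm up); axes as the board's, so +y points off the board towards the box.
- box: Loose open grey plastic box, 0.8 kg, 290 (its x) x 190 mm (its y) outside, walls and floor 4 mm. Front wall (-y, facing the board) 36 mm high, lower than the board's top; back wall (+y) 70 mm plus a 4 mm round rim; the sides slope up over the front 80 mm, then are as high. Origin at the centre of its underside, z up. Slides on the worktop; starts 35 to 65 mm from the board, up to 0.12 rad askew.
- box_front (a point): Middle of the outer face of the box's low front wall, at its foot, 95 mm along -y from the box's origin.
- weight_a: Green square cast weight, 90 x 90 mm and 38 mm high, about 1.2 to 1.7 kg, standing on the board; too wide to grip. Pushing it takes about 5 to 20 N. Tipped over the edge it usually comes to stand on edge in the box (top 94 mm above the worktop), and falls flat when its top is pushed on. Origin at the centre of its underside, z up; x and y square to its sides.
- weight_b: Red square cast weight, same size, weight and frame as the green one.
- weight_a_mid (a point): Middle of the green weight, 19 mm above its underside.
- weight_b_mid (a point): Middle of the red weight, 19 mm above its underside.
- glue_bottle: Bystander: loose white glue bottle with a black nozzle, 56 mm wide, 178 mm high, standing behind the box's back wall, to the far side. Origin at the centre of its underside.
- taped_block_1: Bystander: loose wooden block wrapped in masking tape, 31 x 29 x 82 mm, standing on end behind the box's back wall. Origin at the centre of its underside.
- taped_block_2: Bystander: a second such block, 28 x 26 x 82 mm, standing on end beyond the first. Origin at the centre of its underside.
Not all that is in view belongs to the job. There is more than one size of the weight_a; the job needs the largest.

How it is judged:
By the outcome, as a careful person would: the job done as asked, in the order asked, and still so for the second after the job is handed in, with the robot touching nothing.
It also fails if it takes over 67 s, if anything falls off the work surface, if the arm or the gripper's body presses on something with over 40 N, if the wrist force passes 120 N, or if a joint passes its speed limit or range.

ROBOT

A 6-joint arm with a two-finger parallel gripper is mounted at the origin on a cart in front of the work surface, level with it; the furniture and walls round the work are solid. World frame = base frame: x ahead of the robot, y to its left, z up, the work surface at z = 0. Lengths are in m, angles in rad, forces in N, time in s.
With the tool pointing down it reaches from about 0.35 to 0.975 m from the base axis. Payload 4.9 kg.
Tool frame: the origin (TCP) lies on the centre line of the jaws, within the pads' length; the fingertips stand ctrl.tcp_to_tips ahead of it and the grasp point (between the pads) lies 3 mm ahead of it (ctrl.tcp_to_tips is the distance from the TCP to the fingertips, in m); z points along the fingers, y is the direction in which the jaws open and shut (so a half turn about z gives the same grasp; the last joint's range is limited). The gripper opens to 85 mm and grips with 20 to 120 N. Pads are 22 mm wide; open, the fingers measure 114 mm over their backs; the gripper's body (76 mm by 85 mm) begins 54 mm behind the grasp point. The pads swing forward as they close: fully open they stand 13 mm farther back than shut.
Start: joints at [-1.421, 0.053, 1.613, -0, 1.476, -0.119], TCP at [0.166, -0.603, 0.253] pointing down, gripper open.
Joint ranges: [-3.01, 3.01], [-1.01, 2.22], [0.06, 2.58], [-1.02, 4.17], [0.09, 2.62], [-3.14, 3.14]. Speed limits (rad/s): [2.57, 2.57, 3.14, 3.14, 3.14, 3.14].

INTERFACE

Orientations are given as a rotation vector (axis times angle).
In Python, from station import ctrl, vision gives the robot as it stands.
- The arm moves only by the tool jog_arm, never from a script. Its argument "deltas" is a list of rows, each a list of 7 numbers: the turn, a rotation vector about the tool's x, y, z in rad, then the shift along the tool's x, y, z in cm, then the opening, from 0 (shut) to 1 (fully open). A call has 1 to 12 rows; each row shifts and turns the commanded pose from where the row before left it, along the tool's axes as they then stand; what a row does not reach is not made up. A row lasts 1/12 s, in which the tool goes at most 41.7 mm and 7.16 degrees, less where a joint would pass 70% of its speed; a pose out of reach is approached as far as the arm can. A call with a gripper value outside its range is refused whole. The fingers move at their own pace and stop on an object; "grip_force" is the grip in N (left out, the last holds). Time passes only in rows, so rows that do not move let the fingers close. It gives the time, the measured TCP pose, the force and the opening at its end, in the units of the state.
- ctrl.get_obs(): the state, without advancing time (a new reading comes with each control period).
- vision.get_image(name): name is "side" or "top"; returns (picture, depth): 420x560x3 uint8, red, green, blue; 420x560 float32, m along the optical axis (not along the pixel's ray), 0 where there is no reading.
- vision.calibration(name): a dict with "fx", "fy", "cx", "cy" (pixels), "rvec" (rotation vector, rad) and "tvec" (3), from world to camera coordinates, as OpenCV has them. Camera axes: x right, y down, z forward; pixel columns grow to the right and rows downward; lengths in m; the calibration is good to about 2 mm. A picture is of the moment at which its call begins. calibration takes no time and is no camera call.
- ctrl.finish_job(): hands the job in, once; it reports no verdict.
The state is a dict: "t": time; "q": joint angles; "dq": joint speeds; "effort": joint torques, N m; "tool_pos": TCP position; "tool_rot": TCP orientation; "contact_force": force on the tool from outside, world axes, zero at the start; "wrist_torque": the same for the moment, N m; "opening": finger opening in m.
Only numpy, scipy, OpenCV 4.12 (cv2) and the standard library are available. Lean on these libraries where they do the work, as an engineer would, in place of code of your own. Each camera call takes 0.05 s, during which the arm holds its last target. There are 200 camera calls.

## Working session

There is one attempt and no reset: what is moved stays moved. The work goes in short steps, Python scripts to look and compute and a tool call to move; the robot and the scene stay as the last step left them, time stands still between calls to the robot, and variables do not carry over. Pictures are saved under pics/ and viewed, about 8 in all and at most 12, crops included, and the job is handed in when it is done.

Besides the shell and the picture viewer there is one more tool, called after "Request:" by a JSON object that holds its "method" and its "body", one argument or row to a line. jog_arm: Moves the arm, as the interface text tells. Its arguments: {"type":"object","properties":{"deltas":{"type":"array"},"grip_force":{"type":"number"}},"required":["deltas"]}

```bash
ls; mkdir -p pics
cat > h.py <<'E'
import numpy as np, cv2
from station import ctrl, vision
def cal(n):
    c=vision.calibration(n); K=np.array([[c['fx'],0,c['cx']],[0,c['fy'],c['cy']],[0,0,1.]])
    return K,cv2.Rodrigues(np.array(c['rvec'],float))[0],np.array(c['tvec'],float).ravel()
def world(n,depth):
    K,R,t=cal(n); h,w=depth.shape; u,v=np.meshgrid(np.arange(w),np.arange(h))
    P=np.stack([(u-K[0,2])/K[0,0]*depth,(v-K[1,2])/K[1,1]*depth,depth],-1)
    return (P-t)@R
def ray(n,uv,z):
    K,R,t=cal(n); d=R.T@np.linalg.inv(K)@np.array([uv[0],uv[1],1.]); o=-R.T@t
    return o+d*(z-o[2])/d[2]
E
python3 - <<'E'
from h import *
for n in('top','side'):
    im,d=vision.get_image(n); np.savez(n+'0.npz',im=im,d=d)
    cv2.imwrite(f'pics/{n}0.png',im[:,:,::-1])
    K,R,t=cal(n); print(n,K[0,0],-R.T@t,R[2])
print(ctrl.tcp_to_tips,ctrl.get_obs())
E
```

```text
pics
top 396.8148539094827 [ 0.42134144 -0.03875814  1.55830189] [ 0.09740367  0.01901099 -0.99506337]
side 399.84184544654596 [0.00374144 1.14123991 0.53992146] [ 0.3985463  -0.84977862 -0.34501761]
0.022 {'t': 0.1, 'q': array([-1.42099416e+00,  5.32917206e-02,  1.61416557e+00, -1.54092766e-05,
        1.47600513e+00, -1.18990847e-01]), 'dq': array([-6.02089875e-05, -1.56055166e-03, -1.43963132e-03,  1.38540850e-03,
       -7.42077682e-04,  9.29912823e-05]), 'effort': array([-6.65273292e-04, -3.94902778e+01, -3.71362495e+01, -1.26393998e-04,
        3.89614303e-03, -7.84094624e-06]), 'tool_pos': array([ 0.16590267, -0.60203092,  0.25218007]), 'tool_rot': array([-3.11141019e+00, -4.20700990e-01,  6.92948789e-05]), 'contact_force': array([ 0.77683246,  0.69607135, -0.53171627]), 'wrist_torque': array([ 0.00740716,  0.02358427, -0.00719581]), 'opening': 0.0856037571610108}
```

View pics/top0.png

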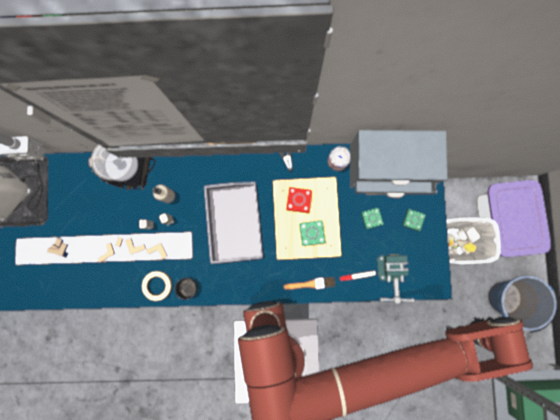

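View pics/side0.png

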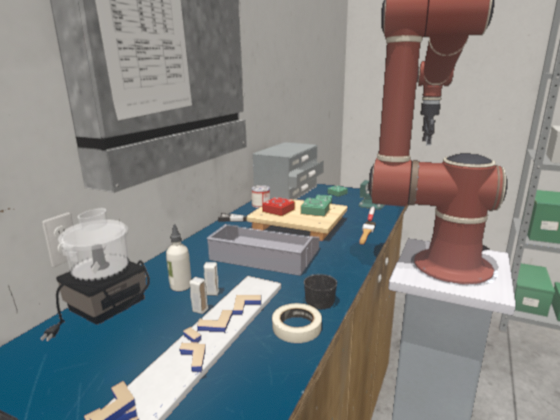

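The top view shows the board at about (307,218) with the red weight at (299,200) and the green at (313,233). The box is at (233,223), the bottle at (164,193), and the blocks at (146,224) and (166,218). There are two smaller green weights at (373,218) and (415,219), off the board. The one at (313,233) is the largest and stands on the board, so it's weight_a. Next I'll measure and enlarge a crop to confirm.

```bash
cat >> h.py <<'E'
def rect(P):
    """min-area rect of world xy points: centre, sizes, angle (rad)"""
    r=cv2.minAreaRect((P[:,:2]*1000).astype(np.float32)); return np.round(r[0],1),np.round(r[1],1),round(r[2],2)
def scene(im,d,dbg=True):
    hsv=cv2.cvtColor(im,cv2.COLOR_RGB2HSV); W=world('top',d); z=W[...,2]; H,S,V=cv2.split(hsv)
    roi=np.zeros(H.shape,bool); roi[165:275,125:432]=1
    out={}
    m={'red':((H<8)|(H>172))&(S>150)&(z>.02)&(W[...,0]>.25),'green':(H>60)&(H<90)&(S>90),
       'board':(H>18)&(H<35)&(S>35)&(V>150)&(abs(z-.048)<.012)}
    for k,mm in m.items():
        n,l,st,c=cv2.connectedComponentsWithStats((mm&roi).astype(np.uint8))
        for i in range(1,n):
            if st[i,4]>60:
                p=W[l==i]; p=p[abs(p[:,2]-np.median(p[:,2]))<.02]
                # recast the contour by the median height
                zz=np.median(p[:,2]); v,u=np.nonzero(l==i)
                q=np.array([ray('top',(a,b),zz) for a,b in zip(u,v)])
                print(k,'px',c[i].round(),st[i,4],'z',zz.round(4),'rect',rect(q))
    return W,hsv
E
python3 - <<'E'
from h import *
f=np.load('top0.npz'); im,d=f['im'],f['d']
W,hsv=scene(im,d)
# box: tall/grey points
z=W[...,2]; S=hsv[...,1]
m=np.zeros(z.shape,np.uint8); m[165:275,198:270]=((S<60)&(z>-.01))[165:275,198:270]
n,l,st,c=cv2.connectedComponentsWithStats(m); i=1+np.argmax(st[1:,4]); print('box',st[i],c[i])
P=W[l==i]; print('box rect',rect(P)); 
for zz in(0.036,.072): 
    q=P[abs(P[:,2]-zz)<.008]; print(zz,len(q),rect(q))
for nm,(u,v) in dict(bottle=(164,193),b1=(166,218),b2=(146,224),tape=(157,286)).items(): print(nm,W[v-3:v+4,u-3:u+4].reshape(-1,3)[np.argmax(W[v-3:v+4,u-3:u+4,2])])
big=cv2.resize(im[165:275,130:435],None,fx=2.6,fy=2.6,interpolation=cv2.INTER_CUBIC); cv2.imwrite('pics/c1.png',big[:,:,::-1])
for v in (190,223,250): print(v,[(u,round(W[v,u,1]*1000),round(z[v,u]*1000)) for u in range(202,282,3)])
E
```

```text
red px [299. 200.] 284 z 0.0848 rect (array([ 601.5, -102.3]), array([84.8, 84.1]), 80.11)
green px [372. 218.] 179 z 0.0258 rect (array([ 528.8, -383.8]), array([69.6, 71.2]), 14.24)
green px [412. 221.] 149 z 0.0243 rect (array([ 517.2, -542.8]), array([70.6, 69.9]), 68.25)
green px [312. 233.] 199 z 0.0857 rect (array([ 476.7, -146.3]), array([77.9, 80.2]), 5.42)
board px [294. 217.] 1579 z 0.0476 rect (array([ 538.4, -129.7]), array([299.5, 239.6]), 1.36)
box [ 204  182   59   82 4198] [232.7334445  222.06336351]
box rect (array([537.6, 118.4]), array([315.2, 292.7]), 5.01)
0.036 184 (array([529.8, 148. ]), array([292.7, 188.1]), 4.46)
0.072 255 (array([529., 178.]), array([293.4, 138. ]), 4.44)
bottle [0.64029183 0.4024432  0.1277833 ]
b1 [0.54791881 0.39695009 0.0847148 ]
b2 [0.53899103 0.48248782 0.08815038]
tape [0.28731    0.46747067 0.00650875]
190 [(202, 277, 1), (205, 252, 70), (208, 251, 14), (211, 241, 1), (214, 230, -2), (217, 217, 7), (220, 205, 6), (223, 193, 5), (226, 181, 5), (229, 169, 7), (232, 158, 2), (235, 146, 0), (238, 134, -2), (241, 121, 6), (244, 110, -2)
[... 300 characters left out ...]
95, 3), (226, 183, 4), (229, 171, 5), (232, 159, 8), (235, 148, 4), (238, 136, 6), (241, 124, 3), (244, 113, -2), (247, 101, 3), (250, 89, -1), (253, 77, 6), (256, 65, 8), (259, 53, 6), (262, 42, -1), (265, 30, 3), (268, 18, -1), (271, 7, -7), (274, -5, 2), (277, -18, 48), (280, -29, 54)]
250 [(202, 281, -3), (205, 270, -7), (208, 257, -2), (211, 231, 77), (214, 233, 1), (217, 221, 4), (220, 209, 2), (223, 198, -2), (226, 185, 4), (229, 174, 0), (232, 161, 6), (235, 150, 5), (238, 138, 2), (241, 127, 1), (244, 115, 4), (247, 103, 2), (250, 92, 1), (253, 80, 4), (256, 68, -1), (259, 56, -1), (262, 45, 2), (265, 33, -4), (268, 21, -1), (271, 9, 3), (274, -2, 7), (277, -15, 46), (280, -26, 45)]
```

View pics/c1.png

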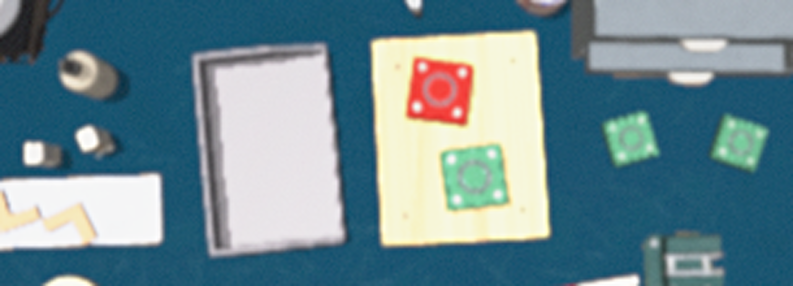

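The crop confirms it: the green weight on the board is the larger (about 80 mm in mask, top at 86 mm), and the two off the board are about 70 mm. My plan is to turn the tool so its x is board +y and its y is board +x. Then I'll go behind the box's back wall and push with the open fingers, so the box squares itself.

Request:
{"method": "jog_arm", "body": {
  "deltas": [
    [0, 0, -0.11, 0, 0, 0, 1],
    [0, 0, -0.11, 0, 0, 0, 1],
    [0, 0, -0.11, 0, 0, 0, 1],
    [0, 0, -0.11, 0, 0, 0, 1],
    [0, 0, -0.11, 0, 0, 0, 1],
    [0, 0, -0.11, 0, 0, 0, 1],
    [0, 0, -0.11, 0, 0, 0, 1],
    [0, 0, -0.11, 0, 0, 0, 1],
    [0, 0, -0.11, 0, 0, 0, 1],
    [0, 0, -0.11, 0, 0, 0, 1],
    [0, 0, -0.11, 0, 0, 0, 1],
    [0, 0, -0.116, 0, 0, 0, 1]
  ]
}}

```text
t: 1.1
tool_pos: [0.166, -0.6022, 0.2525]
tool_rot: [-2.188, -2.253, -0.001]
contact_force: [0.9, -0.2, -0.1]
opening: 0.0852
```

Request:
{"method": "jog_arm", "body": {
  "deltas": [
    [0, 0, 0, 3.6, 2.1, 0, 1],
    [0, 0, 0, 3.6, 2.1, 0, 1],
    [0, 0, 0, 3.6, 2.1, 0, 1],
    [0, 0, 0, 3.6, 2.1, 0, 1],
    [0, 0, 0, 3.6, 2.1, 0, 1],
    [0, 0, 0, 3.6, 2.1, 0, 1],
    [0, 0, 0, 3.6, 2.1, 0, 1],
    [0, 0, 0, 3.6, 2.1, 0, 1],
    [0, 0, 0, 3.6, 2.1, 0, 1],
    [0, 0, 0, 3.6, 2.1, 0, 1],
    [0, 0, 0, 3.6, 2.1, 0, 1],
    [0, 0, 0, 3.6, 2.1, 0, 1]
  ]
}}

```text
t: 2.1
tool_pos: [0.4078, -0.1627, 0.2531]
tool_rot: [2.195, 2.247, 0.0]
contact_force: [1.1, 0.0, -0.2]
opening: 0.0854
```

Request:
{"method": "jog_arm", "body": {
  "deltas": [
    [0, 0, 0, 3.7, 1, 0, 1],
    [0, 0, 0, 3.7, 1, 0, 1],
    [0, 0, 0, 3.7, 1, 0, 1],
    [0, 0, 0, 3.7, 1, 0, 1],
    [0, 0, 0, 3.7, 1, 0, 1],
    [0, 0, 0, 3.7, 1, 0, 1],
    [0, 0, 0, 3.7, 1, 0, 1],
    [0, 0, 0, 3.7, 1, 0, 1],
    [0, 0, 0, 3.7, 1, 0, 1],
    [0, 0, 0, 3.7, 1, 0, 1],
    [0, 0, 0, 3.7, 1, 0, 1],
    [0, 0, 0, 0, 0, 0, 1]
  ]
}}

```text
t: 3.1
tool_pos: [0.5077, 0.2499, 0.2523]
tool_rot: [-2.187, -2.252, -0.001]
contact_force: [-0.7, -0.4, 0.6]
opening: 0.0853
```

```bash
cat >> h.py <<'E'
BO=np.array([.5384,-.1297]); BA=np.deg2rad(1.36); AX=np.array([np.cos(BA),np.sin(BA)]); AY=np.array([-AX[1],AX[0]])
def bf(p): d=np.asarray(p)[:2]-BO; return np.round([d@AX*1000,d@AY*1000],1)
def st():
    o=ctrl.get_obs(); R=cv2.Rodrigues(o['tool_rot'])[0]
    print('t',round(o['t'],2),'world',o['tool_pos'].round(4),'board mm',bf(o['tool_pos']),'yaw',np.rad2deg(np.arctan2(R[1,0],R[0,0])).round(2),'toolz',R[:,2].round(3),'F',o['contact_force'].round(1),'op',round(o['opening'],4),'tips',ctrl.tcp_to_tips)
E
python3 -c "
from h import *
st()"
```

```text
t 3.1 world [0.5077 0.2499 0.2523] board mm [-21.7 380.2] yaw 91.68 toolz [-0.001  0.002 -1.   ] F [-0.7 -0.4  0.6] op 0.0853 tips 0.022
```

Request:
{"method": "jog_arm", "body": {
  "deltas": [
    [0, 0, 0, 2.2, 0.6, 0, 1],
    [0, 0, 0, 2.2, 0.6, 0, 1],
    [0, 0, 0, 0, 0, 4.1, 1],
    [0, 0, 0, 0, 0, 4.1, 1],
    [0, 0, 0, 0, 0, 4.1, 1],
    [0, 0, 0, 0, 0, 4.1, 1],
    [0, 0, 0, 0, 0, 4.1, 1],
    [0, 0, 0, 0, 0, 0, 1]
  ]
}}

```text
t: 3.77
tool_pos: [0.5114, 0.2858, 0.0378]
tool_rot: [-2.19, -2.242, 0.027]
contact_force: [-2.4, -0.9, -2.0]
opening: 0.0851
```

Request:
{"method": "jog_arm", "body": {
  "deltas": [
    [0, 0, 0, -1, 0, 0, 1],
    [0, 0, 0, -1, 0, 0, 1],
    [0, 0, 0, -1, 0, 0, 1],
    [0, 0, 0, -1, 0, 0, 1],
    [0, 0, 0, -1, 0, 0, 1],
    [0, 0, 0, -1, 0, 0, 1],
    [0, 0, 0, -0.5, 0, 0, 1],
    [0, 0, 0, -0.5, 0, 0, 1]
  ]
}}

```text
t: 4.43
tool_pos: [0.5226, 0.2197, 0.0517]
tool_rot: [2.195, 2.245, 0.011]
contact_force: [-0.0, 7.6, 5.0]
opening: 0.0855
```

```bash
python3 -c "
from h import *
st()"
```

```text
t 4.43 world [0.5226 0.2197 0.0517] board mm [ -7.5 349.7] yaw 91.3 toolz [ 0.006  0.004 -1.   ] F [-0.   7.6  5. ] op 0.0855 tips 0.022
```

Request:
{"method": "jog_arm", "body": {
  "deltas": [
    [0, 0, 0, -0.4, 0, 0, 1],
    [0, 0, 0, -0.4, 0, 0, 1],
    [0, 0, 0, -0.4, 0, 0, 1],
    [0, 0, 0, -0.4, 0, 0, 1],
    [0, 0, 0, -0.3, 0, 0, 1],
    [0, 0, 0, 0, 0, 0, 1],
    [0, 0, 0, 0, 0, 0, 1]
  ]
}}

```text
t: 5.02
tool_pos: [0.5227, 0.2005, 0.0511]
tool_rot: [2.194, 2.246, 0.008]
contact_force: [0.6, 4.7, 3.8]
opening: 0.0858
```

Run:
```python
from h import *
st(); im,d=vision.get_image('top'); 
big=cv2.resize(im[165:275,150:350],None,fx=4,fy=4,interpolation=cv2.INTER_CUBIC); cv2.imwrite('pics/c2.png',big[:,:,::-1])
```

```text
t 5.02 world [0.5227 0.2005 0.0511] board mm [ -7.8 330.4] yaw 91.33 toolz [ 0.005  0.002 -1.   ] F [0.6 4.7 3.8] op 0.0858 tips 0.022
```

View pics/c2.png

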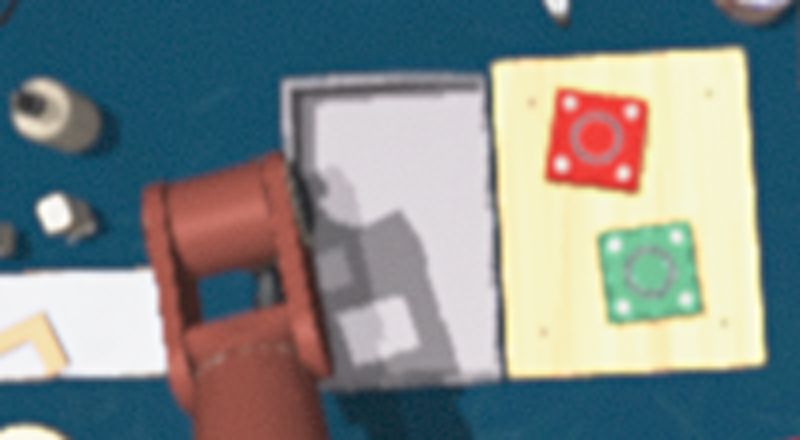

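The box is now parallel to the board, with only a few mm of gap at (498,220). I'll press it home in small steps.

Request:
{"method": "jog_arm", "body": {
  "deltas": [
    [0, 0, 0, -0.2, 0, 0, 1],
    [0, 0, 0, -0.2, 0, 0, 1],
    [0, 0, 0, -0.1, 0, 0, 1],
    [0, 0, 0, 0, 0, 0, 1]
  ]
}}

```text
t: 5.4
tool_pos: [0.5222, 0.1958, 0.0503]
tool_rot: [2.194, 2.247, 0.006]
contact_force: [1.2, 6.2, 4.0]
opening: 0.0854
```

Request:
{"method": "jog_arm", "body": {
  "deltas": [
    [0, 0, 0, -0.2, 0, 0, 1],
    [0, 0, 0, 0, 0, 0, 1],
    [0, 0, 0, 0, 0, 0, 1]
  ]
}}

```text
t: 5.65
tool_pos: [0.5221, 0.1937, 0.05]
tool_rot: [2.194, 2.247, 0.006]
contact_force: [0.4, 6.9, 4.7]
opening: 0.0855
```

Request:
{"method": "jog_arm", "body": {
  "deltas": [
    [0, 0, 0, -0.2, 0, 0, 1],
    [0, 0, 0, 0, 0, 0, 1],
    [0, 0, 0, 0, 0, 0, 1]
  ]
}}

```text
t: 5.9
tool_pos: [0.5221, 0.1923, 0.05]
tool_rot: [-2.195, -2.247, -0.007]
contact_force: [1.0, 8.5, 3.8]
opening: 0.085
```

Request:
{"method": "jog_arm", "body": {
  "deltas": [
    [0, 0, 0, -0.2, 0, 0, 1],
    [0, 0, 0, 0, 0, 0, 1],
    [0, 0, 0, 0, 0, 0, 1]
  ]
}}

```text
t: 6.15
tool_pos: [0.5222, 0.192, 0.0501]
tool_rot: [-2.194, -2.246, -0.012]
contact_force: [0.4, 14.7, 3.4]
opening: 0.0852
```

Request:
{"method": "jog_arm", "body": {
  "deltas": [
    [0, 0, 0, -0.2, 0, 0, 1],
    [0, 0, 0, 0, 0, 0, 1],
    [0, 0, 0, 0, 0, 0, 1]
  ]
}}

```text
t: 6.4
tool_pos: [0.5222, 0.1917, 0.0502]
tool_rot: [-2.192, -2.244, -0.016]
contact_force: [0.9, 22.4, 2.0]
opening: 0.0852
```

The box is snug: it stopped moving while the force rose to 22 N. I'll back off, rise, and go behind the green weight.

Request:
{"method": "jog_arm", "body": {
  "deltas": [
    [0, 0, 0, 1.5, 0, 0, 1],
    [0, 0, 0, 2, 0, 0, 1],
    [0, 0, 0, 0, 0, -4, 0.6],
    [0, 0, 0, 0, 0, -4, 0.6],
    [0, 0, 0, 0, 0, -4, 0.6],
    [0, 0, 0, 0, 0, -4, 0.6],
    [0, 0, 0, 0, 0, 0, 0.6]
  ]
}}

```text
t: 6.98
tool_pos: [0.5245, 0.2224, 0.2188]
tool_rot: [2.189, 2.241, 0.02]
contact_force: [0.9, 0.2, 1.4]
opening: 0.0512
```

Request:
{"method": "jog_arm", "body": {
  "deltas": [
    [0, 0, 0, -4, -0.5, 0, 0.6],
    [0, 0, 0, -4, -0.5, 0, 0.6],
    [0, 0, 0, -4, -0.5, 0, 0.6],
    [0, 0, 0, -4, -0.5, 0, 0.6],
    [0, 0, 0, -4, -0.5, 0, 0.6],
    [0, 0, 0, -4, -0.5, 0, 0.6],
    [0, 0, 0, -4, -0.5, 0, 0.6],
    [0, 0, 0, -4, -0.5, 0, 0.6],
    [0, 0, 0, -4, -0.5, 0, 0.6],
    [0, 0, 0, -4, -0.5, 0, 0.6],
    [0, 0, 0, -4, -0.5, 0, 0.6],
    [0, 0, 0, -2, 0, 0, 0.6]
  ]
}}

```text
t: 7.98
tool_pos: [0.4742, -0.2434, 0.208]
tool_rot: [-2.199, -2.243, 0.005]
contact_force: [-0.1, -0.4, 0.6]
opening: 0.051
```

Run:
```python
from h import *
st(); im,d=vision.get_image('top'); W,hsv=scene(im,d)
z=W[...,2]; m=np.zeros(z.shape,bool); m[165:275,198:272]=(hsv[...,1]<60)[165:275,198:272]
q=W[m&(abs(z-.072)<.008)]; print('box rim',len(q),rect(q))
```

```text
t 7.98 world [ 0.4742 -0.2434  0.208 ] board mm [ -66.9 -112.1] yaw 91.14 toolz [-0.002 -0.002 -1.   ] F [-0.1 -0.4  0.6] op 0.051 tips 0.022
red px [299. 200.] 278 z 0.0849 rect (array([ 601.5, -102.1]), array([84.4, 84.1]), 80.06)
green px [375. 213.] 83 z 0.0269 rect (array([ 547.3, -396.2]), array([90.1, 46.2]), 57.68)
green px [412. 221.] 144 z 0.0251 rect (array([ 517.6, -542.8]), array([70.6, 68.9]), 68.25)
green px [312. 233.] 200 z 0.0853 rect (array([ 476.9, -146.9]), array([78.4, 81.5]), 6.45)
board px [293. 210.] 624 z 0.0475 rect (array([ 538.4, -128.8]), array([299.5, 240.6]), 1.36)
board px [277. 212.] 112 z 0.0476 rect (array([561.5, -16.2]), array([ 17.3, 153.5]), 89.77)
board px [329. 220.] 217 z 0.0481 rect (array([ 528.6, -212.1]), array([ 44.8, 129.3]), 66.69)
board px [309. 247.] 180 z 0.048 rect (array([ 445.2, -113.6]), array([124.5,  77.3]), 44.42)
board px [335. 244.] 101 z 0.0474 rect (array([ 431.4, -234.9]), array([32.9, 68.4]), 55.78)
box rim 267 (array([526.4, 112.6]), array([293.1, 140.4]), 1.66)
```

Request:
{"method": "jog_arm", "body": {
  "deltas": [
    [0, 0, 0, 0, 0.4, 4, 0.6],
    [0, 0, 0, 0, 0, 4, 0.6],
    [0, 0, 0, 0, 0, 3, 0.6],
    [0, 0, 0, 0, 0, 1.4, 0.6],
    [0, 0, 0, 0, 0, 0.5, 0.6],
    [0, 0, 0, 0, 0, 0, 0.6],
    [0, 0, 0, 0, 0, 0, 0.6]
  ]
}}

```text
t: 8.62
tool_pos: [0.4805, -0.2394, 0.0802]
tool_rot: [2.194, 2.247, -0.0]
contact_force: [0.6, 0.1, -0.7]
opening: 0.0512
```

Request:
{"method": "jog_arm", "body": {
  "deltas": [
    [0, 0, 0, 1, 0, 0, 0.6],
    [0, 0, 0, 1, 0, 0, 0.6],
    [0, 0, 0, 1, 0, 0, 0.6],
    [0, 0, 0, 1, 0, 0, 0.6],
    [0, 0, 0, 1, 0, 0, 0.6],
    [0, 0, 0, 1, 0, 0, 0.6],
    [0, 0, 0, 1, 0, 0, 0.6],
    [0, 0, 0, 1, 0, 0, 0.6]
  ]
}}

```text
t: 9.28
tool_pos: [0.4791, -0.1599, 0.0807]
tool_rot: [2.189, 2.245, -0.004]
contact_force: [-0.1, -8.2, 0.2]
opening: 0.0512
```

Run:
```python
from h import *
st(); im,d=vision.get_image('side'); print(d.shape)
big=cv2.resize(im[150:290,190:370],None,fx=4,fy=4,interpolation=cv2.INTER_CUBIC); cv2.imwrite('pics/s1.png',big[:,:,::-1])
```

```text
t 9.28 world [ 0.4791 -0.1599  0.0807] board mm [-60.  -28.8] yaw 91.44 toolz [ 0.002 -0.006 -1.   ] F [-0.1 -8.2  0.2] op 0.0512 tips 0.022
(420, 560)
```

View pics/s1.png

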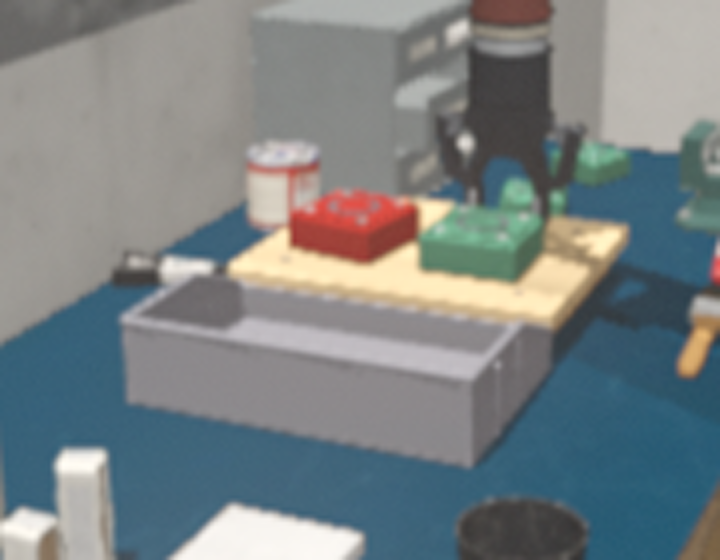

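The gripper is squarely behind the green weight at (480,240), which slides at about 8 N, and the box is against the board. I'll carry on towards the edge.

Request:
{"method": "jog_arm", "body": {
  "deltas": [
    [0, 0, 0, 1, 0, 0, 0.6],
    [0, 0, 0, 1, 0, 0, 0.6],
    [0, 0, 0, 1, 0, 0, 0.6],
    [0, 0, 0, 1, 0, 0, 0.6],
    [0, 0, 0, 1, 0, 0, 0.6],
    [0, 0, 0, 1, 0, 0, 0.6],
    [0, 0, 0, 1, 0, 0, 0.6],
    [0, 0, 0, 0.7, 0, 0, 0.6]
  ]
}}

```text
t: 10.0
tool_pos: [0.4772, -0.0828, 0.0805]
tool_rot: [2.19, 2.246, -0.003]
contact_force: [0.0, -9.0, 1.5]
opening: 0.0512
```

Request:
{"method": "jog_arm", "body": {
  "deltas": [
    [0, 0, 0, 0.4, 0, 0, 0.6],
    [0, 0, 0, 0.4, 0, 0, 0.6],
    [0, 0, 0, 0.4, 0, 0, 0.6],
    [0, 0, 0, 0.4, 0, 0, 0.6],
    [0, 0, 0, 0.4, 0, 0, 0.6],
    [0, 0, 0, 0, 0, 0, 0.6],
    [0, 0, 0, 0, 0, 0, 0.6]
  ]
}}

```text
t: 10.58
tool_pos: [0.4763, -0.0614, 0.08]
tool_rot: [2.194, 2.248, 0.002]
contact_force: [0.9, 0.7, -1.1]
opening: 0.051
```

Run:
```python
from h import *
st(); im,d=vision.get_image('side'); 
big=cv2.resize(im[150:290,190:370],None,fx=4,fy=4,interpolation=cv2.INTER_CUBIC); cv2.imwrite('pics/s2.png',big[:,:,::-1])
```

```text
t 10.58 world [ 0.4763 -0.0614  0.08  ] board mm [-60.5  69.7] yaw 91.4 toolz [ 0.001  0.    -1.   ] F [ 0.9  0.7 -1.1] op 0.051 tips 0.022
```

View pics/s2.png

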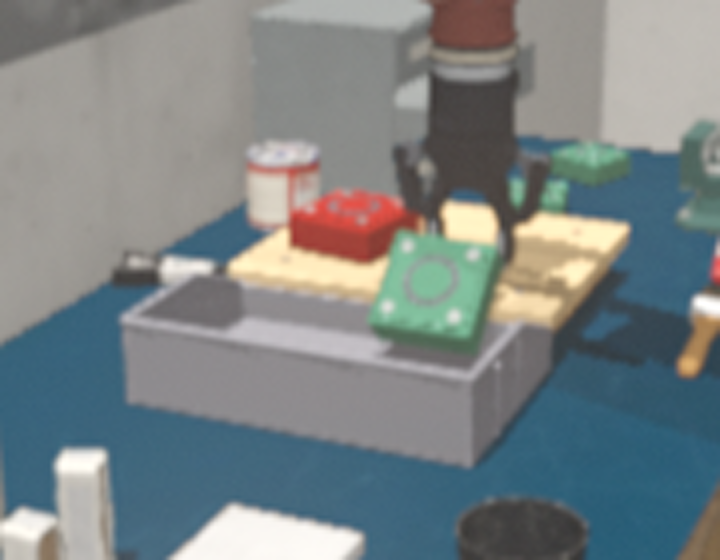

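The green weight has tipped over the edge and leans nose-down into the box (440,290). I'll let it settle, then keep pushing on its upper part, raised a little.

Request:
{"method": "jog_arm", "body": {
  "deltas": [
    [0, 0, 0, 0, 0, 0, 0.6],
    [0, 0, 0, 0, 0, 0, 0.6],
    [0, 0, 0, 0, 0, -0.5, 0.6],
    [0, 0, 0, 0.8, 0, 0, 0.6],
    [0, 0, 0, 0.8, 0, 0, 0.6],
    [0, 0, 0, 0.8, 0, 0, 0.6],
    [0, 0, 0, 0.8, 0, 0, 0.6],
    [0, 0, 0, 0.8, 0, 0, 0.6],
    [0, 0, 0, 0, 0, 0, 0.6]
  ]
}}

```text
t: 11.38
tool_pos: [0.4748, -0.0205, 0.0841]
tool_rot: [-2.192, -2.249, -0.0]
contact_force: [-0.6, -0.2, 0.3]
opening: 0.051
```

Run:
```python
from h import *
st(); im,d=vision.get_image('side'); 
big=cv2.resize(im[150:290,190:370],None,fx=4,fy=4,interpolation=cv2.INTER_CUBIC); cv2.imwrite('pics/s3.png',big[:,:,::-1])
```

```text
t 11.38 world [ 0.4748 -0.0205  0.0841] board mm [-61.  110.7] yaw 91.48 toolz [-0.     0.001 -1.   ] F [-0.6 -0.2  0.3] op 0.051 tips 0.022
```

View pics/s3.png

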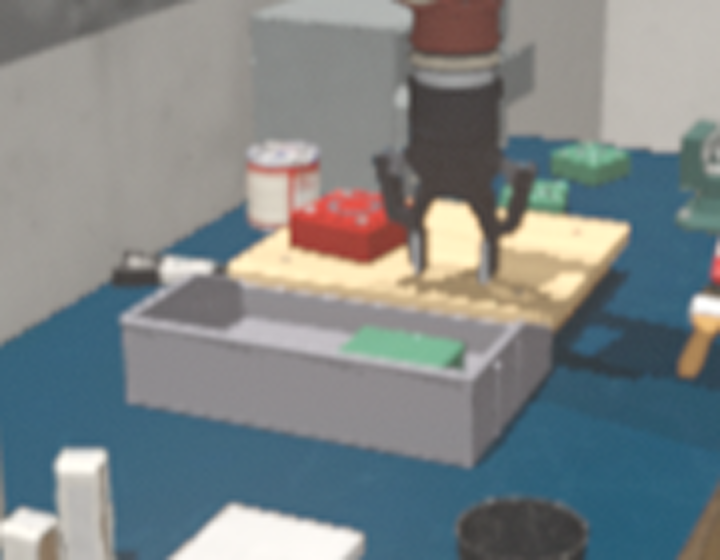

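Green now lies flat in the box at (405,347). Next is the red one.

Request:
{"method": "jog_arm", "body": {
  "deltas": [
    [0, 0, 0, 0, 0, -4, 0.6],
    [0, 0, 0, 0, 0, -4, 0.6],
    [0, 0, 0, 0, 0, -3, 0.6],
    [0, 0, 0, -3, 2.1, 0, 0.6],
    [0, 0, 0, -3, 2.1, 0, 0.6],
    [0, 0, 0, -3, 2.1, 0, 0.6],
    [0, 0, 0, -3, 2.1, 0, 0.6],
    [0, 0, 0, -3, 2.1, 0, 0.6],
    [0, 0, 0, -3.5, 2, 0, 0.6],
    [0, 0, 0, 0, 0, 0, 0.6],
    [0, 0, 0, 0, 0, 0, 0.6]
  ]
}}

```text
t: 12.35
tool_pos: [0.6048, -0.2058, 0.1933]
tool_rot: [-2.196, -2.244, 0.001]
contact_force: [0.1, 0.4, 0.4]
opening: 0.0512
```

Run:
```python
from h import *
st(); im,d=vision.get_image('top'); W,hsv=scene(im,d)
z=W[...,2]; m=np.zeros(z.shape,bool); m[165:275,198:272]=(hsv[...,1]<60)[165:275,198:272]
q=W[m&(abs(z-.072)<.008)]; print('box rim',len(q),rect(q))
```

```text
t 12.35 world [ 0.6048 -0.2058  0.1933] board mm [ 64.6 -77.7] yaw 91.24 toolz [-0.001  0.001 -1.   ] F [0.1 0.4 0.4] op 0.0512 tips 0.022
red px [299. 200.] 269 z 0.085 rect (array([ 601.4, -102.9]), array([85.7, 84.6]), 79.5)
green px [371. 218.] 181 z 0.0265 rect (array([ 529.3, -383.5]), array([70.6, 71.2]), 14.23)
green px [412. 221.] 146 z 0.0258 rect (array([ 517.2, -542.4]), array([70.6, 69.6]), 68.25)
green px [248. 236.] 465 z 0.0418 rect (array([475.1,  96.5]), array([80.6, 80.3]), 88.59)
board px [294. 215.] 499 z 0.0478 rect (array([538.7, -92.9]), array([297.1, 165.9]), 1.36)
board px [323. 201.] 99 z 0.0484 rect (array([ 595.9, -200.3]), array([52.9, 57.2]), 64.07)
board px [337. 248.] 71 z 0.0483 rect (array([ 421.6, -237.9]), array([22.6, 53. ]), 87.46)
box rim 262 (array([526.8, 116.3]), array([293.7, 133.3]), 1.62)
```

Request:
{"method": "jog_arm", "body": {
  "deltas": [
    [0, 0, 0, 0, 0, 4, 0.6],
    [0, 0, 0, 0, 0, 4, 0.6],
    [0, 0, 0, 0, 0, 2.2, 0.6],
    [0, 0, 0, 0, 0, 0.8, 0.6],
    [0, 0, 0, 0, 0, 0.3, 0.6],
    [0, 0, 0, 0, 0, 0, 0.6],
    [0, 0, 0, 0, 0, 0, 0.6]
  ]
}}

```text
t: 12.98
tool_pos: [0.6058, -0.2042, 0.0839]
tool_rot: [2.191, 2.246, 0.002]
contact_force: [0.6, 0.2, 0.8]
opening: 0.0507
```

Request:
{"method": "jog_arm", "body": {
  "deltas": [
    [0, 0, 0, 1, 0, 0, 0.6],
    [0, 0, 0, 1, 0, 0, 0.6],
    [0, 0, 0, 1, 0, 0, 0.6],
    [0, 0, 0, 1, 0, 0, 0.6],
    [0, 0, 0, 1, 0, 0, 0.6],
    [0, 0, 0, 1, 0, 0, 0.6],
    [0, 0, 0, 1, 0, 0, 0.6],
    [0, 0, 0, 1, 0, 0, 0.6]
  ]
}}

```text
t: 13.65
tool_pos: [0.6033, -0.1246, 0.0824]
tool_rot: [2.19, 2.246, -0.002]
contact_force: [0.3, -6.8, 0.7]
opening: 0.0515
```

Request:
{"method": "jog_arm", "body": {
  "deltas": [
    [0, 0, 0, 1, 0, 0, 0.6],
    [0, 0, 0, 1, 0, 0, 0.6],
    [0, 0, 0, 1, 0, 0, 0.6],
    [0, 0, 0, 1, 0, 0, 0.6],
    [0, 0, 0, 0.6, 0, 0, 0.6],
    [0, 0, 0, 0.4, 0, 0, 0.6]
  ]
}}

```text
t: 14.15
tool_pos: [0.602, -0.0746, 0.0825]
tool_rot: [2.19, 2.246, -0.003]
contact_force: [-0.0, -7.5, 2.1]
opening: 0.0514
```

Run:
```python
from h import *
st(); im,d=vision.get_image('top'); W,hsv=scene(im,d)
```

```text
t 14.15 world [ 0.602  -0.0746  0.0825] board mm [64.9 53.6] yaw 91.46 toolz [ 0.002 -0.004 -1.   ] F [-0.  -7.5  2.1] op 0.0514 tips 0.022
red px [268. 203.] 89 z 0.0851 rect (array([591. ,   9.5]), array([79.3, 26. ]), 1.48)
red px [282. 211.] 90 z 0.0855 rect (array([560.2, -39.2]), array([39.6, 52.9]), 35.27)
green px [371. 218.] 178 z 0.0259 rect (array([ 529.1, -383.9]), array([70.5, 70.9]), 15.55)
green px [412. 221.] 146 z 0.0249 rect (array([ 517.6, -542.8]), array([70.6, 68.9]), 68.25)
green px [248. 236.] 465 z 0.0417 rect (array([475.1,  96.6]), array([80.6, 80.3]), 88.59)
board px [313. 225.] 936 z 0.0477 rect (array([ 540.5, -169.3]), array([122.9, 311.6]), 83.99)
```

The red weight is square to the edge and almost at its tipping point. I'll finish slowly, wait for it to drop, then follow with the upper push.

Request:
{"method": "jog_arm", "body": {
  "deltas": [
    [0, 0, 0, 0.4, 0, 0, 0.6],
    [0, 0, 0, 0.4, 0, 0, 0.6],
    [0, 0, 0, 0.4, 0, 0, 0.6],
    [0, 0, 0, 0.4, 0, 0, 0.6],
    [0, 0, 0, 0, 0, 0, 0.6],
    [0, 0, 0, 0, 0, 0, 0.6],
    [0, 0, 0, 0, 0, 0, 0.6],
    [0, 0, 0, 0, 0, 0, 0.6]
  ]
}}

```text
t: 14.87
tool_pos: [0.6005, -0.0573, 0.0808]
tool_rot: [-2.193, -2.248, 0.0]
contact_force: [0.0, -0.7, -0.7]
opening: 0.0512
```

Request:
{"method": "jog_arm", "body": {
  "deltas": [
    [0, 0, 0, 0, 0, -0.3, 0.6],
    [0, 0, 0, 0.8, 0, 0, 0.6],
    [0, 0, 0, 0.8, 0, 0, 0.6],
    [0, 0, 0, 0.8, 0, 0, 0.6],
    [0, 0, 0, 0.8, 0, 0, 0.6],
    [0, 0, 0, 0.8, 0, 0, 0.6],
    [0, 0, 0, 0, 0, 0, 0.6]
  ]
}}

```text
t: 15.45
tool_pos: [0.5998, -0.0163, 0.0841]
tool_rot: [-2.192, -2.249, -0.0]
contact_force: [-0.1, -0.1, -0.0]
opening: 0.0511
```

Run:
```python
from h import *
st(); im,d=vision.get_image('side'); 
big=cv2.resize(im[150:290,190:370],None,fx=4,fy=4,interpolation=cv2.INTER_CUBIC); cv2.imwrite('pics/s4.png',big[:,:,::-1])
```

```text
t 15.45 world [ 0.5998 -0.0163  0.0841] board mm [ 64. 112.] yaw 91.48 toolz [-0.     0.001 -1.   ] F [-0.1 -0.1 -0. ] op 0.0511 tips 0.022
```

View pics/s4.png

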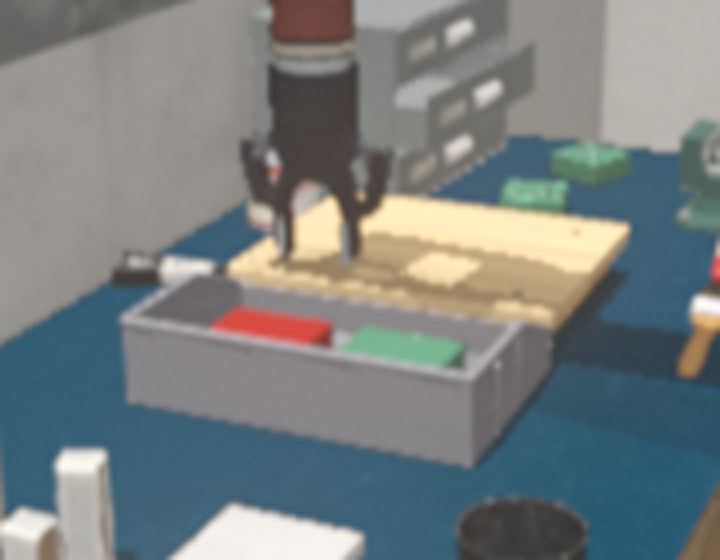

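Both weights look flat in the box: red at (272,327), green at (405,347). I'll lift clear and make a last check from above.

Request:
{"method": "jog_arm", "body": {
  "deltas": [
    [0, 0, 0, -1, 0, -3, 0.6],
    [0, 0, 0, -3, 0, -4, 0.6],
    [0, 0, 0, -4, 0, -4, 0.6],
    [0, 0, 0, -4, 0, -3, 0.6],
    [0, 0, 0, -4, 0, 0, 0.6],
    [0, 0, 0, -4, 0, 0, 0.6],
    [0, 0, 0, -4, 0, 0, 0.6],
    [0, 0, 0, 0, 0, 0, 0.6],
    [0, 0, 0, 0, 0, 0, 0.6],
    [0, 0, 0, 0, 0, 0, 0.6]
  ]
}}

```text
t: 16.33
tool_pos: [0.605, -0.2357, 0.2017]
tool_rot: [-2.195, -2.247, -0.0]
contact_force: [0.1, -0.2, 0.2]
opening: 0.0509
```

Run:
```python
from h import *
st(); im,d=vision.get_image('top'); W,hsv=scene(im,d)
z=W[...,2]; m=np.zeros(z.shape,bool); m[165:275,198:272]=(hsv[...,1]<60)[165:275,198:272]
q=W[m&(abs(z-.072)<.008)]; r=rect(q); print('box rim',len(q),r, 'bf back',bf(q[np.argmax(q@np.r_[AY,0])]))
for nm,(u,v) in dict(bottle=(164,193),b1=(166,218),b2=(146,224)).items(): print(nm,W[v-3:v+4,u-3:u+4].reshape(-1,3)[np.argmax(W[v-3:v+4,u-3:u+4,2])])
rm=np.zeros(z.shape,bool); rm[180:265,205:275]=1; red=rm&((hsv[...,0]<8)|(hsv[...,0]>172))&(hsv[...,1]>150); gr=rm&(abs(hsv[...,0].astype(int)-75)<15)&(hsv[...,1]>90)
for k in(red,gr): print(k.sum(),np.percentile(z[k],[5,50,95]).round(4),rect(W[k]))
cv2.imwrite('pics/c3.png',cv2.resize(im[165:275,130:350],None,fx=3.6,fy=3.6,interpolation=cv2.INTER_CUBIC)[:,:,::-1])
```

```text
t 16.33 world [ 0.605  -0.2357  0.2017] board mm [  64.1 -107.5] yaw 91.34 toolz [-0.001  0.001 -1.   ] F [ 0.1 -0.2  0.2] op 0.0509 tips 0.022
red px [246. 206.] 475 z 0.0415 rect (array([587.9, 101.2]), array([84. , 84.3]), 2.03)
green px [372. 218.] 165 z 0.0264 rect (array([ 528.7, -383.4]), array([69.6, 71.7]), 14.23)
green px [412. 221.] 147 z 0.0252 rect (array([ 517.3, -542.6]), array([70.6, 69.6]), 68.25)
green px [248. 236.] 468 z 0.0415 rect (array([475.1,  96.6]), array([80.6, 80.3]), 88.59)
board px [300. 214.] 1022 z 0.0476 rect (array([ 538.5, -114.2]), array([298.5, 208.1]), 1.36)
board px [332. 201.] 99 z 0.048 rect (array([ 597.9, -235.7]), array([45.8, 48.4]), 61.4)
board px [277. 221.] 132 z 0.0471 rect (array([514., -16.]), array([194.6,  16.1]), 0.59)
box rim 260 (array([526.8, 115.9]), array([293.2, 133.8]), 1.39) bf back [-123.6  312.6]
bottle [0.640511   0.39943122 0.12558529]
b1 [0.55533599 0.40337569 0.08837844]
b2 [0.52777255 0.48256129 0.08782587]
476 [0.0349 0.0415 0.0471] (array([517. ,  66.3]), array([264.4, 103.8]), 26.25)
468 [0.0364 0.0415 0.0474] (array([475.2,  96.5]), array([81.2, 80.4]), 88.42)
```

View pics/c3.png

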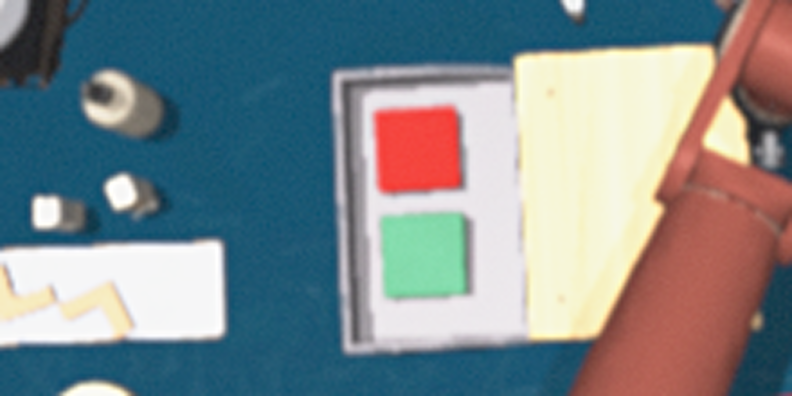

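The red weight at (418,149) and the green at (425,254) both lie flat, with tops at 42 mm. The box is flush with the board edge, and the bottle and blocks haven't moved. I'm handing the job in.

```bash
python3 -c "
from station import ctrl
print(ctrl.finish_job())"
```

```text
the job is handed in; nothing more can be done
None
```

The job is done and handed in at about 16 s. I pushed the box against the board from behind with the open fingers. Then I slid the green weight, and after it the red one, over the edge into the box, and both fell flat.

**Last checks:**
- **Weights:** both lie flat in the box, with their tops at 41.5 mm against the expected 42 mm.
- **Box:** its yaw is 1.39° against the board's 1.36°. Its back is 312.6 mm from the board's centre; 310 mm plus the rim would be fully snug. The top camera resolves about 4 mm per pixel, so it can't rule out a gap of a mm or two. While I was pressing the box home, it stopped moving and the force rose to 22 N.
- **Bystanders:** the bottle and both blocks are still standing. Their one-pixel readings differ by 3 to 11 mm from the first ones. I took that as noise, because the pictures show no movement and the arm was not near them.

No check failed. The highest force in the move reports was those 22 N, and the robot was touching nothing when I handed in.

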